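# Set out two trivets over the edge of a chopping block

### The arm

A 6-joint arm with a two-finger parallel gripper is mounted at the origin on a cart in front of the work surface, level with it; the furniture and walls round the work are solid. World frame = base frame: x ahead of the robot, y to its left, z up, the work surface at z = 0. Lengths are in m, angles in degrees, forces in N, time in s.
With the tool pointing down it reaches from about 0.25 to 0.725 m from the base axis. Payload 9.7 kg.
Tool frame: the origin (TCP) lies at the very end of the fingers, on their centre line; the grasp point (between the pads) lies grasp_offset behind it (grasp_offset is the distance from the TCP to the grasp point, in m); z points along the fingers, y is the line along which they close (so a half turn about z gives the same grasp; the last joint's range is limited). The gripper opens to 85 mm and grips with 20 to 120 N. Pads are 22 mm wide; open, the fingers measure 114 mm over their backs; the gripper's body (76 mm by 85 mm) begins 54 mm behind the grasp point. The pads swing forward as they close: fully open they stand 13 mm farther back than shut.
Start: joints at [64.744, 4.979, 10.078, 95.1, 0, 90], TCP at [0.235, 0.497, 0.231] pointing down, gripper open.
Joint ranges: [-179.16, 179.16], [-48.56, 103.87], [-65.8, 70.77], [-126.05, 130.52], [-82.76, 87.17], [-180, 180]. Speed limits (degrees/s): [127.2, 127.2, 147.25, 180, 180, 180].

### API

Orientations are given as [roll, pitch, yaw] about the fixed x, y, z axes, in that order (R = Rz(yaw) Ry(pitch) Rx(roll)).
In Python, from workcell import get_obs, camera, calibration, job_done, recognise, cut_out, mark_of, grasp_offset gives the robot as it stands.
- The arm moves only by the tool servo_tool, never from a script. Its argument "moves" is a list of rows, each a list of 3 entries, a list of its own where there are three numbers: the turn, a rotation vector about the tool's x, y, z in degrees, then the shift along the tool's x, y, z in m, then the opening in per cent of the stroke, from 0 (shut) to 100 (fully open). In form: [[[ax, ay, az], [x, y, z], claw], ...]. A call has 1 to 12 rows; each row shifts and turns the commanded pose from where the row before left it, along the tool's axes as they then stand; what a row does not reach is not made up. A row lasts 1/10 s, in which the tool goes at most 50 mm and 8.59 degrees, less where a joint would pass 70% of its speed; a pose out of reach is approached as far as the arm can. A call is refused whole if a number of a shift passes 0.05 or a number of a turn 8.59, either way. A call with a gripper value outside its range is refused whole. The fingers move at their own pace and stop on an object; "force" is the grip in N (left out, the last holds). Time passes only in rows, so rows that do not move let the fingers close. It gives the time, the measured TCP pose, the force, the opening and the grip force at its end, in the units of the state.
- get_obs(): the state, without advancing time (a new reading comes with each control period).
- camera(name): name is "side" or "top" or "wrist"; returns (picture, depth): 384x512x3 uint8, red, green, blue; 384x512 float32, m along the optical axis (not along the pixel's ray), 0 where there is no reading.
- calibration(name): a dict with "camera_matrix" (3x3 intrinsics, pixels), "dist" ([k1, k2, p1, p2, k3] as OpenCV has them; the pictures are not rectified), "R" (3x3) and "t" (3): a world point X has camera coordinates R X + t. Camera axes: x right, y down, z forward; pixel columns grow to the right and rows downward; lengths in m; the calibration is good to about 2 mm. A picture is of the moment at which its call begins: read the wrist's pose just before it. calibration takes no time and is no camera call; for the wrist camera it gives the pose at the moment of the call.
- job_done(): hands the job in; it is judged then, once.
Trained networks look in the newest picture that a camera, given by its name, has taken for a name from the list of things; names that differ only in an ending like _2 or _b are one class to them, and where a whole thing is asked for, a point or a joint stands for the part that bears it (a point fixed in the world has none). Each returns a list of dicts, best first, with "score" (0 to 1); they miss things now and then, are a little off and sometimes report something else, mostly with a low value. They report only what shows in the picture. A call takes as long as a camera call.
- recognise(name, camera): "xyz" ([x, y, z] in m, in the coordinates of the camera as it stood for that picture, good to about 4 mm: the middle of the surface that is visible of it).
- cut_out(name, camera): "mask" (384x512 bool, what is visible of it).
- mark_of(name, camera): "xyz" ([x, y, z] in m, in the coordinates of the camera as it stood for that picture, good to about 4 mm: a listed point, or the origin of a listed thing).
The state is a dict: "time": time; "q": joint angles; "qd": joint speeds; "joint_efforts": joint torques, N m; "ee_pos": TCP position; "tcp_rot": TCP orientation; "wrist_force": force on the tool from outside, world axes, zero at the start; "torque": the same for the moment, N m; "opening": finger opening in m; "grasp_force": force on a finger pad.
Only numpy, scipy, OpenCV 4.12 (cv2) and the standard library are available. Lean on these libraries where they do the work, as an engineer would, in place of code of your own. Each camera call takes 0.05 s, during which the arm holds its last target. There are 200 camera calls.

### The job

The two thin wooden trivets, the square one and the round one, lie too flat on the chopping block to be picked up. With the fingers, push each of them to the block's right-hand long edge until it overhangs that edge by 2 cm (a centimetre more or less is fine), the square one with its side parallel to the edge. Only push them along the block, do not lift or tip them, and leave everything else where it stands.

Things in the scene. Friction and masses are not known exactly. Their poses are not given: they have to be found in the camera images.
- block: Chopping block of light wood on rubber feet, 300 mm along its x, 200 mm along its y, top 36 mm above the trolley top; heavy, cannot be moved. It stands in the right half of the trolley, its yaw within 0.2 rad of zero, so that its long sides run roughly away from the robot. Origin: centre of the underside.
- block_edge (a point): Middle of the block's right-hand long top edge (block frame x 0, y -100, z 36 mm), with the block's axes: the edge runs along its x, the block's top lies on its +y side, and beyond the edge (-y) there is a drop of 36 mm to the trolley top.
- square_trivet: Loose square trivet of dark wood with a cork centre, 110 x 110 mm, 10 mm thick, lying flat on the block; about 0.14 kg. Its sides are parallel to its x and y axes, at the start turned up to 0.3 rad from the block's sides. It may be the trivet nearer to the robot or the one further back. Origin: centre of the underside, so with its side 20 mm over the edge it lies 35 mm inside the edge.
- round_trivet: Loose round trivet of dark wood with a cork centre, 84 mm across, 10 mm thick, lying flat on the block, 12 to 19 cm in front of or behind the square one; about 0.09 kg. Origin: centre of the underside, so with its rim 20 mm over the edge it lies 22 mm inside the edge.
- tin: Round food tin, 75 mm across, 58 high, at the back. Leave alone. Origin: centre of the underside.
- jar: Glass jar with a red screw lid, 65 mm across, 86 high, at the back. Leave alone. Origin: centre of the underside.
- mill: Light wooden pepper mill, 58 mm across, 145 high, to the left of the kettle base (may swap with the egg timer). Leave alone. Origin: centre of the underside.
- candle: Tea light in a metal cup, 38 mm across, 18 high, in front of the black round kettle base (160 mm across, 20 high, fixed, centred at x = 0.58, y = 0.05). Leave alone. Origin: centre of the underside.
- match_box: Match box, 35 x 52 x 15 mm, near the front edge. Leave alone. Origin: centre of the underside.
- egg_timer: Egg-shaped kitchen timer, 65 mm across, 64 high, to the left of the kettle base (may swap with the mill). Leave alone. Origin: centre of the underside.
- kettle: Steel kettle, 221 mm high, body 150 mm across, fixed, at the back left; its black handle points to its -y and ends 114 mm from the origin. Origin: on the underside, 27 mm from the body's axis toward the handle.
- utensil_box: Wooden box of cooking tools, fixed, at the left side, 206 mm along its own y (about world x), 109 mm along its own x, 324 high. Origin: centre of the underside.

How it is judged:
By the outcome, as a careful person would: the job done as asked, in the order asked, and still so for the second after the job is handed in, with the robot touching nothing.
It also fails if it takes over 53 s, if anything falls off the work surface, if the arm or the gripper's body presses on something with over 40 N, if the wrist force passes 120 N, or if a joint passes its speed limit or range.

## Working session

There is one attempt and no reset: what is moved stays moved. The work goes in short steps, Python scripts to look and compute and a tool call to move; the robot and the scene stay as the last step left them, time stands still between calls to the robot, and variables do not carry over. Pictures are saved under pics/ and viewed, at most 10 in all, crops included, and the job is handed in when it is done.

Besides the shell and the picture viewer there is one more tool, called after "Call:" as name(argument=value, ...) on one line, values as JSON. servo_tool: Moves the arm, as the interface text tells. Its arguments: {"type":"object","properties":{"moves":{"type":"array"},"force":{"type":"number"}},"required":["moves"]}

```bash
mkdir -p pics; ls; cat > h.py <<'E'
import numpy as np, cv2
from workcell import *
def w(c,xyz):
    k=calibration(c); return np.array(k["R"]).T@(np.array(xyz)-np.array(k["t"]))
def plane(c,px,z):
    k=calibration(c); R=np.array(k["R"]); t=np.array(k["t"])
    u=cv2.undistortPoints(np.array(px,float).reshape(-1,1,2),np.array(k["camera_matrix"]),np.array(k["dist"])).reshape(-1,2)
    d=np.c_[u,np.ones(len(u))]@R; o=-R.T@t
    return (o+d*((z-o[2])/d[:,2])[:,None])[:,:2]
def outline(c,name,z):
    r=cut_out(name,c)
    if not r: return None
    m=r[0]["mask"].astype(np.uint8); cs,_=cv2.findContours(m,0,2)
    p=plane(c,max(cs,key=cv2.contourArea),z).astype(np.float32)
    return r[0]["score"],cv2.minAreaRect(p*1000),m.sum()
E
python3 - <<'E'
from h import *
o=get_obs(); print(o["time"],o["ee_pos"],o["tcp_rot"],o["opening"],grasp_offset)
for c in ("top","side"):
    p,d=camera(c); cv2.imwrite(f"pics/{c}1.png",p[:,:,::-1])
    for n,z in (("block",.036),("square_trivet",.046),("round_trivet",.046)):
        print(c,n,outline(c,n,z))
        r=mark_of(n,c); print([ (w(c,x["xyz"]).round(3),round(x["score"],2)) for x in r[:2]])
    r=mark_of("block_edge",c); print("edge",[ (w(c,x["xyz"]).round(3),round(x["score"],2)) for x in r[:2]])
print(get_obs()["time"])
E
```

```text
pics
0.0 [0.23455975 0.49721117 0.23057465] [-1.79922164e+02 -1.67053326e-03  1.54742147e+02] 0.08548859656101694 0.0187
top block (0.57, ((543.5299682617188, -188.76065063476562), (204.26800537109375, 302.3794860839844), 89.5020980834961), np.uint64(7751))
[(array([ 0.549, -0.192,  0.   ]), 0.69)]
top square_trivet (0.95, ((619.0252075195312, -175.60354614257812), (114.14391326904297, 108.61962127685547), 0.03347089886665344), np.uint64(2183))
[(array([ 0.621, -0.175,  0.036]), 0.62), (array([0.735, 0.057, 0.002]), 0.36)]
top round_trivet (0.87, ((467.2272033691406, -169.97354125976562), (78.95804595947266, 79.77873992919922), 0.10685262084007263), np.uint64(1043))
[(array([ 0.465, -0.17 ,  0.032]), 0.62)]
edge [(array([ 0.544, -0.29 ,  0.039]), 0.96)]
side block (0.87, ((543.8153076171875, -194.30857849121094), (208.21063232421875, 302.00384521484375), 89.59874725341797), np.uint64(7968))
[(array([ 0.547, -0.187, -0.003]), 0.8), (array([0.484, 0.134, 0.001]), 0.21)]
side square_trivet (0.7, ((619.7215576171875, -177.28570556640625), (109.08634185791016, 109.73303985595703), 0.051374420523643494), np.uint64(2014))
[(array([ 0.621, -0.171,  0.034]), 0.92), (array([0.571, 0.162, 0.002]), 0.63)]
side round_trivet (0.76, ((463.23052978515625, -171.39730834960938), (86.62667846679688, 83.73924255371094), 62.628318786621094), np.uint64(1128))
[(array([ 0.473, -0.172,  0.034]), 0.61)]
edge [(array([ 0.547, -0.291,  0.037]), 0.64)]
0.8
```

View pics/top1.png

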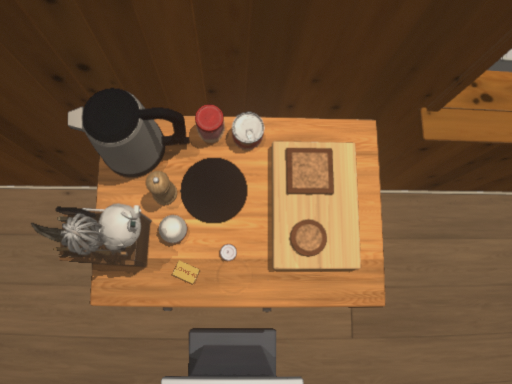

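View pics/side1.png

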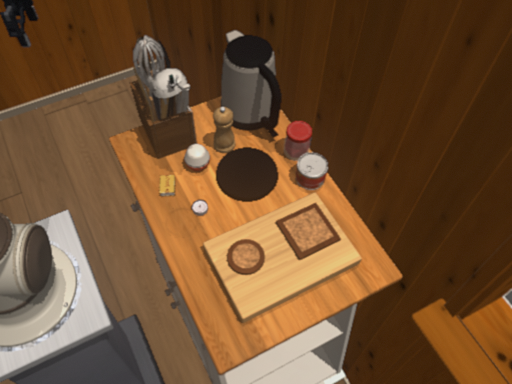

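The top picture shows the block spanning about columns 272–358, with the square trivet at (310,171), the far one, and the round trivet at (308,238), the near one. The side picture agrees. I'll drive over while staying clear of the utensil box.

Call:
servo_tool(moves=[[[0, 0, 8.09], [0, 0, 0], 85], [[0, 0, 8.09], [0, 0, 0], 85], [[0, 0, 8.09], [0, 0, 0], 85], [[0, 0, 8.09], [0, 0, 0], 85], [[0, 0, 8.09], [0, 0, 0], 85], [[0, 0, 8.09], [0, 0, 0], 85], [[0, 0, 8.09], [0, 0, 0], 85], [[0, 0, 8.09], [0, 0, 0], 85], [[0, 0, 0], [-0.04, 0, 0], 85], [[0, 0, 0], [-0.04, 0, 0], 85], [[0, 0, 0], [-0.04, 0, 0], 85], [[0, 0, 0], [-0.04, 0, 0], 85]])

```text
time: 2.0
ee_pos: [0.2344, 0.336, 0.2312]
tcp_rot: [180.0, -0.0, 90.0]
wrist_force: [0.6, -0.7, 1.3]
opening: 0.0723
grasp_force: 0.0
```

Call:
servo_tool(moves=[[[0, 0, 0], [-0.04, 0.02, 0], 85], [[0, 0, 0], [-0.04, 0.02, 0], 85], [[0, 0, 0], [-0.04, 0.02, 0], 85], [[0, 0, 0], [-0.04, 0.02, 0], 85], [[0, 0, 0], [-0.04, 0.02, 0], 85], [[0, 0, 0], [-0.04, 0.02, 0], 85], [[0, 0, 0], [-0.04, 0.02, 0], 85], [[0, 0, 0], [-0.04, 0.02, 0], 85], [[0, 0, 0], [-0.04, 0.02, 0], 85], [[0, 0, 0], [-0.03, 0.02, 0], 85], [[0, 0, 0], [0, 0.02, 0], 85], [[0, 0, 0], [0, 0, 0], 85]])

```text
time: 3.2
ee_pos: [0.4562, -0.0535, 0.2305]
tcp_rot: [-180.0, -0.0, 89.9]
wrist_force: [-1.2, 1.3, -0.1]
opening: 0.0723
grasp_force: 0.0
```

```bash
python3 - <<'E'
from h import *
k=calibration("wrist"); R=np.array(k["R"]);print((-R.T@np.array(k["t"])).round(3), R.round(2).tolist())
p,d=camera("wrist"); cv2.imwrite("pics/w1.png",p[:,:,::-1])
E
```

```text
[0.457 0.017 0.372] [[1.0, -0.0, 0.0], [-0.0, -0.96, 0.28], [-0.0, -0.28, -0.96]]
```

View pics/w1.png

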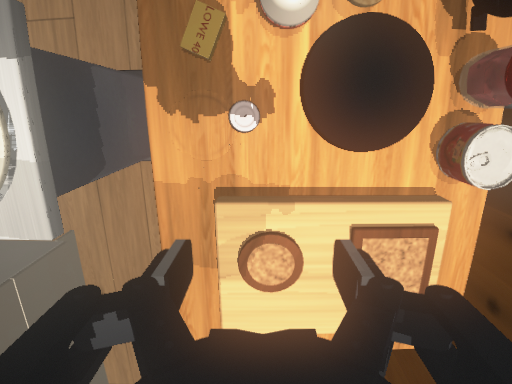

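The wrist view shows the block's left side face at rows 188–202. The square's left side lies at about row 226, columns 352–437, and the round trivet is at (270,262). Next I'll fit lines to these edges.

```bash
python3 - <<'E'
from h import *
p=cv2.imread("pics/w1.png"); v=p.max(2).astype(float)
def edge(cols,r0,r1,sgn,z,n):
    pts=[]
    for c in cols:
        g=sgn*np.gradient(cv2.GaussianBlur(v,(5,5),1)[r0:r1,c]); i=g.argmax()
        if 0<i<len(g)-1: i=i+(g[i-1]-g[i+1])/(2*(g[i-1]-2*g[i]+g[i+1])+1e-9)
        pts.append((c,r0+i))
    q=plane("wrist",pts,z)*1000; ok=np.ones(len(q),bool)
    for _ in range(4):
        f=np.polyfit(q[ok,0],q[ok,1],1); r=abs(q[:,1]-np.polyval(f,q[:,0])); ok=r<max(1,2*np.median(r))
    print(n,"slope deg",np.degrees(np.arctan(f[0])).round(2),"y at x ends",q[[0,-1],0].round(1),np.polyval(f,q[[0,-1],0]).round(1),ok.sum(),len(q))
edge(range(225,440),193,212,1,.036,"block left")
edge(range(358,432),218,236,-1,.046,"square left")
edge(range(255,285),225,242,-1,.046,"round(skip)")
camera("wrist")
for n in ("round_trivet","square_trivet"):
    print(n,outline("wrist",n,.046))
E
```

```text
block left slope deg 0.19 y at x ends [410.4 675.2] [-88.7 -87.8] 215 215
square left slope deg -0.39 y at x ends [572.1 663.7] [-113.2 -113.8] 74 74
round(skip) slope deg -1.87 y at x ends [446.9 482.3] [-121.5 -122.7] 23 30
round_trivet (0.95, ((466.9537353515625, -164.79867553710938), (83.70989227294922, 82.53064727783203), 89.97640991210938), np.uint64(3128))
square_trivet (0.74, ((542.8355102539062, -176.237060546875), (287.96136474609375, 198.4854736328125), 0.06878384202718735), np.uint64(16749))
```

Call:
servo_tool(moves=[[[0, 0, 0], [-0.009, 0.033, 0], 85], [[0, 0, 0], [-0.009, 0.033, 0], 85], [[0, 0, 0], [-0.009, 0.033, 0], 85], [[0, 0, 0], [-0.009, 0.033, 0.02], 85], [[0, 0, 0], [-0.008, 0.032, 0.02], 85], [[0, 0, 0], [0, 0, 0.03], 85], [[0, 0, 0], [0, 0, 0.03], 85], [[0, 0, 0], [0, 0, 0.03], 85], [[0, 0, 0], [0, 0, 0.02], 85], [[0, 0, 0], [0, 0, 0.01], 85], [[0, 0, 0], [0, 0, 0.005], 85], [[0, 0, 0], [0, 0, 0], 85]])

```text
time: 4.6
ee_pos: [0.6189, -0.0962, 0.0668]
tcp_rot: [180.0, 0.0, 90.0]
wrist_force: [0.1, -0.1, 0.8]
opening: 0.0724
grasp_force: 0.0
```

```bash
python3 - <<'E'
from h import *
o=get_obs(); print(o["time"],o["ee_pos"],o["tcp_rot"],o["opening"],o["wrist_force"])
p,d=camera("wrist"); cv2.imwrite("pics/w2.png",p[:,:,::-1])
E
```

```text
4.6 [ 0.61890532 -0.09615093  0.06679354] [1.79976568e+02 6.30135049e-03 9.00478253e+01] 0.07235325907108643 [ 0.06928262 -0.06684806  0.83513864]
```

View pics/w2.png

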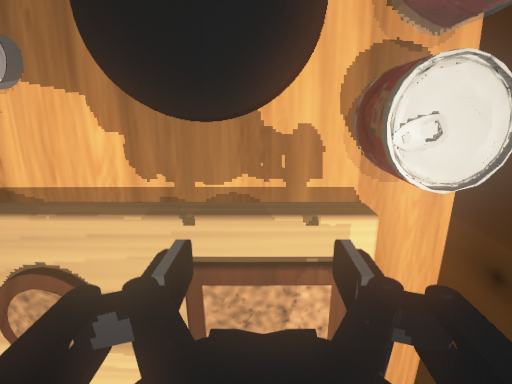

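The wrist view shows the fingers standing off the square's left side (row ~262, columns 187–343), well centred on it. The strip of block in front of the side is clear, so I'll lower to feel the block.

Call:
servo_tool(moves=[[[0, 0, 0], [0, 0, 0.012], 85], [[0, 0, 0], [0, 0, 0.01], 85], [[0, 0, 0], [0, 0, 0.004], 85], [[0, 0, 0], [0, 0, 0], 85]])

```text
time: 5.05
ee_pos: [0.6183, -0.0963, 0.0391]
tcp_rot: [-179.9, -0.0, 90.0]
wrist_force: [0.4, 0.3, 0.3]
opening: 0.0722
grasp_force: 0.0
```

Call:
servo_tool(moves=[[[0, 0, 0], [0, 0, 0.002], 85], [[0, 0, 0], [0, 0, 0], 85]])

```text
time: 5.25
ee_pos: [0.619, -0.0964, 0.0383]
tcp_rot: [180.0, -0.0, 90.0]
wrist_force: [-0.8, -0.3, -0.2]
opening: 0.0725
grasp_force: 0.0
```

Call:
servo_tool(moves=[[[0, 0, 0], [0, 0, 0.002], 85], [[0, 0, 0], [0, 0, 0.001], 85], [[0, 0, 0], [0, 0, 0], 85]])

```text
time: 5.55
ee_pos: [0.6189, -0.0964, 0.0352]
tcp_rot: [-180.0, -0.0, 90.0]
wrist_force: [1.0, 0.3, 0.1]
opening: 0.0724
grasp_force: 0.0
```

Call:
servo_tool(moves=[[[0, 0, 0], [0, 0, 0.002], 85], [[0, 0, 0], [0, 0, 0], 85]])

```text
time: 5.75
ee_pos: [0.6188, -0.0964, 0.033]
tcp_rot: [-180.0, -0.0, 90.0]
wrist_force: [-0.2, 0.3, 0.0]
opening: 0.0728
grasp_force: 0.0
```

```bash
python3 - <<'E'
from h import *
print(get_obs()["wrist_force"],get_obs()["ee_pos"])
E
```

```text
[-0.19918296  0.3410015   0.03152429] [ 0.61878894 -0.09641488  0.03302432]
```

So the open fingertips really do stand behind the nominal TCP. I'll keep feeling downward.

Call:
servo_tool(moves=[[[0, 0, 0], [0, 0, 0.002], 85], [[0, 0, 0], [0, 0, 0], 85]])

```text
time: 5.95
ee_pos: [0.6188, -0.0964, 0.031]
tcp_rot: [-180.0, -0.0, 90.0]
wrist_force: [0.3, -0.8, -0.2]
opening: 0.0727
grasp_force: 0.0
```

Call:
servo_tool(moves=[[[0, 0, 0], [0, 0, 0.0015], 85], [[0, 0, 0], [0, 0, 0], 85]])

```text
time: 6.15
ee_pos: [0.6188, -0.0964, 0.0296]
tcp_rot: [-180.0, -0.0, 90.0]
wrist_force: [-0.2, 0.0, 0.1]
opening: 0.0725
grasp_force: 0.0
```

Call:
servo_tool(moves=[[[0, 0, 0], [0, 0, 0.0015], 85], [[0, 0, 0], [0, 0, 0], 85]])

```text
time: 6.35
ee_pos: [0.6188, -0.0964, 0.0281]
tcp_rot: [-180.0, -0.0, 90.0]
wrist_force: [0.9, 0.8, -0.1]
opening: 0.0728
grasp_force: 0.0
```

Call:
servo_tool(moves=[[[0, 0, 0], [0, 0, 0.001], 85], [[0, 0, 0], [0, 0, 0], 85]])

```text
time: 6.55
ee_pos: [0.619, -0.0965, 0.0275]
tcp_rot: [180.0, 0.0, 90.0]
wrist_force: [-1.1, -0.6, 3.1]
opening: 0.073
grasp_force: 1.3
```

Contact at TCP z 0.0275. I'll lift 3 mm and push.

Call:
servo_tool(moves=[[[0, 0, 0], [0, 0, -0.003], 85], [[0, 0, 0], [-0.005, 0, 0], 85], [[0, 0, 0], [-0.007, 0, 0], 85], [[0, 0, 0], [-0.008, 0, 0], 85], [[0, 0, 0], [-0.008, 0, 0], 85], [[0, 0, 0], [-0.008, 0, 0], 85], [[0, 0, 0], [-0.008, 0, 0], 85], [[0, 0, 0], [-0.008, 0, 0], 85], [[0, 0, 0], [-0.008, 0, 0], 85], [[0, 0, 0], [-0.006, 0, 0], 85], [[0, 0, 0], [-0.004, 0, 0], 85], [[0, 0, 0], [0, 0, 0], 85]])

```text
time: 7.75
ee_pos: [0.6189, -0.1671, 0.0302]
tcp_rot: [-180.0, 0.0, 90.0]
wrist_force: [0.4, 0.4, 1.0]
opening: 0.0726
grasp_force: 0.0
```

```bash
python3 - <<'E'
from h import *
o=get_obs(); print(o["time"],o["ee_pos"],o["wrist_force"])
p,d=camera("top"); p2,d=camera("side")
cv2.imwrite("pics/tb2.png",cv2.resize(np.hstack([p[110:290,240:400],p2[180:340,180:380][:, :].copy() if 0 else cv2.resize(p2[180:330,190:370],(216,180))]),None,fx=2,fy=2,interpolation=2)[:,:,::-1])
for c in ("top","side"):
    print(c,outline(c,"square_trivet",.046))
    r=mark_of("square_trivet",c); print([(w(c,x["xyz"]).round(3),round(x["score"],2)) for x in r[:2]])
E
```

```text
7.75 [ 0.61886085 -0.16705379  0.03015253] [0.35140422 0.43486775 1.01824238]
top None
[]
side (0.67, ((620.1051025390625, -235.70254516601562), (112.62046813964844, 112.75814056396484), 89.77684783935547), np.uint64(2284))
[(array([ 0.618, -0.231,  0.035]), 0.88)]
```

View pics/tb2.png

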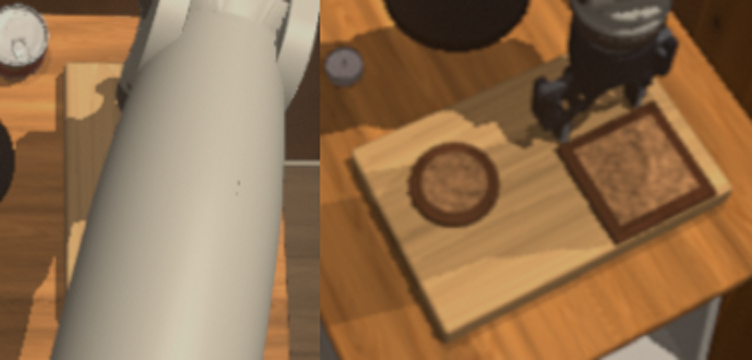

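The side crop shows the square pushed squarely, its outer side just reaching the edge, while the arm hides the top view. It needs about 21 mm more; then I'll back off, lift and look.

Call:
servo_tool(moves=[[[0, 0, 0], [-0.004, 0, 0], 85], [[0, 0, 0], [-0.006, 0, 0], 85], [[0, 0, 0], [-0.006, 0, 0], 85], [[0, 0, 0], [-0.004, 0, 0], 85], [[0, 0, 0], [-0.001, 0, 0], 85], [[0, 0, 0], [0, 0, 0], 85], [[0, 0, 0], [0.01, 0, 0], 85], [[0, 0, 0], [0.01, 0, 0], 85], [[0, 0, 0], [0.02, 0, -0.01], 85], [[0, 0, 0], [0, 0, -0.04], 45], [[0, 0, 0], [0.02, 0, -0.04], 45], [[0, 0, 0], [0.02, 0, 0], 45]])

```text
time: 9.25
ee_pos: [0.6211, -0.1064, 0.1268]
tcp_rot: [179.5, 0.1, 90.0]
wrist_force: [0.3, -0.2, -0.9]
opening: 0.0386
grasp_force: 0.0
```

```bash
python3 - <<'E'
from h import *
o=get_obs(); print(o["time"],o["ee_pos"],o["opening"])
p2,d=camera("side")
cv2.imwrite("pics/s3.png",cv2.resize(p2[180:330,190:370],None,fx=3,fy=3,interpolation=2)[:,:,::-1])
p,d=camera("wrist"); cv2.imwrite("pics/w3.png",p[:,:,::-1])
c="side"
for n in ("square_trivet","round_trivet"):
    print(c,outline(c,n,.046))
    r=mark_of(n,c); print([(w(c,x["xyz"]).round(3),round(x["score"],2)) for x in r[:2]])
E
```

```text
9.25 [ 0.62112257 -0.106401    0.12680713] 0.03863768433632163
side (0.58, ((619.6141967773438, -255.995849609375), (112.8481216430664, 112.1442642211914), 0.17114169895648956), np.uint64(2336))
[]
side (0.81, ((464.7551574707031, -170.8892364501953), (84.31697845458984, 81.58125305175781), 62.63056945800781), np.uint64(1111))
[(array([ 0.468, -0.167,  0.034]), 0.58), (array([ 0.621, -0.252,  0.036]), 0.49)]
```

View pics/s3.png

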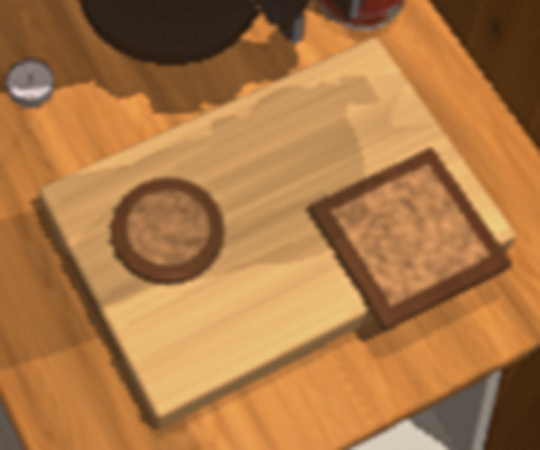

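The square now overhangs, with its side parallel to the edge. Next is the round trivet.

Call:
servo_tool(moves=[[[0, 0, 0], [0, -0.03, 0], 45], [[0, 0, 0], [0, -0.035, 0], 45], [[0, 0, 0], [0, -0.035, 0], 45], [[0, 0, 0], [0, -0.035, 0], 45], [[0, 0, 0], [0, -0.0195, 0], 45], [[0, 0, 0], [0, 0, 0.02], 45], [[0, 0, 0], [0, 0, 0.02], 45], [[0, 0, 0], [0, 0, 0.02], 45], [[0, 0, 0], [0, 0, 0.012], 45], [[0, 0, 0], [0, 0, 0.007], 45], [[0, 0, 0], [0, 0, 0.003], 45], [[0, 0, 0], [0, 0, 0], 45]])

```text
time: 10.75
ee_pos: [0.4645, -0.1076, 0.0384]
tcp_rot: [-180.0, -0.0, 90.0]
wrist_force: [0.6, -0.4, -0.1]
opening: 0.0381
grasp_force: 0.0
```

Call:
servo_tool(moves=[[[0, 0, 0], [0, 0, 0.0015], 45], [[0, 0, 0], [0, 0, 0], 45]])

```text
time: 10.95
ee_pos: [0.4648, -0.1075, 0.0372]
tcp_rot: [180.0, 0.0, 90.0]
wrist_force: [0.4, -0.3, -0.0]
opening: 0.0384
grasp_force: 0.0
```

Call:
servo_tool(moves=[[[0, 0, 0], [0, 0.001, 0.0015], 45], [[0, 0, 0], [0, 0, 0], 45]])

```text
time: 11.15
ee_pos: [0.4656, -0.1075, 0.0353]
tcp_rot: [180.0, 0.0, 90.0]
wrist_force: [0.4, -0.5, -0.1]
opening: 0.0385
grasp_force: 0.0
```

Call:
servo_tool(moves=[[[0, 0, 0], [0, 0, 0.0015], 45], [[0, 0, 0], [0, 0, 0], 45]])

```text
time: 11.35
ee_pos: [0.4657, -0.1075, 0.0347]
tcp_rot: [180.0, 0.0, 90.0]
wrist_force: [-2.4, 0.9, 7.6]
opening: 0.0383
grasp_force: 4.0
```

Call:
servo_tool(moves=[[[0, 0, 0], [0, 0, -0.004], 45], [[0, 0, 0], [-0.005, 0, 0], 45], [[0, 0, 0], [-0.007, 0, 0], 45], [[0, 0, 0], [-0.007, 0, 0], 45], [[0, 0, 0], [-0.008, 0, 0], 45], [[0, 0, 0], [-0.008, 0, 0], 45], [[0, 0, 0], [-0.008, 0, 0], 45], [[0, 0, 0], [-0.008, 0, 0], 45], [[0, 0, 0], [-0.008, 0, 0], 45], [[0, 0, 0], [-0.008, 0, 0], 45], [[0, 0, 0], [-0.008, 0, 0], 45], [[0, 0, 0], [-0.005, 0, 0], 45]])

```text
time: 12.55
ee_pos: [0.4654, -0.1882, 0.0377]
tcp_rot: [-180.0, 0.0, 90.0]
wrist_force: [0.4, 0.9, 0.0]
opening: 0.0386
grasp_force: 0.3
```

Call:
servo_tool(moves=[[[0, 0, 0], [-0.007, 0, 0], 45], [[0, 0, 0], [-0.006, 0, 0], 45], [[0, 0, 0], [-0.005, 0, 0], 45], [[0, 0, 0], [-0.003, 0, 0], 45], [[0, 0, 0], [0, 0, 0], 45]])

```text
time: 13.05
ee_pos: [0.4654, -0.2088, 0.0378]
tcp_rot: [-180.0, 0.0, 90.0]
wrist_force: [-0.1, 0.5, -0.3]
opening: 0.0387
grasp_force: 0.0
```

```bash
python3 - <<'E'
from h import *
o=get_obs(); print(o["time"],o["ee_pos"],o["opening"],o["wrist_force"])
p2,d=camera("side")
cv2.imwrite("pics/s4.png",cv2.resize(p2[180:330,190:370],None,fx=3,fy=3,interpolation=2)[:,:,::-1])
c="side"
for n in ("round_trivet",):
    print(c,outline(c,n,.046))
    r=mark_of(n,c); print([(w(c,x["xyz"]).round(3),round(x["score"],2)) for x in r[:2]])
E
```

```text
13.05 [ 0.46544397 -0.20882565  0.03776932] 0.03869775864108755 [-0.1140977   0.47772708 -0.27432778]
side (0.65, ((464.54156494140625, -259.3587646484375), (82.30690002441406, 78.51616668701172), 62.59352111816406), np.uint64(1150))
[(array([ 0.469, -0.259,  0.034]), 0.73)]
```

View pics/s4.png

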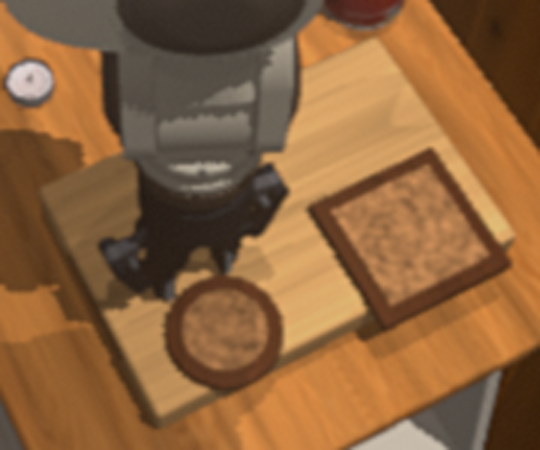

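The round trivet overhangs by about 11 mm, with its centre at y ≈ -0.258, so it needs 8–9 mm more. Then I'll back off, rise and swing clear.

Call:
servo_tool(moves=[[[0, 0, 0], [-0.003, 0, 0], 45], [[0, 0, 0], [-0.004, 0, 0], 45], [[0, 0, 0], [-0.0015, 0, 0], 45], [[0, 0, 0], [0, 0, 0], 45], [[0, 0, 0], [0.01, 0, 0], 45], [[0, 0, 0], [0.02, 0, 0], 45], [[0, 0, 0], [0.02, 0, -0.02], 45], [[0, 0, 0], [0.02, 0, -0.04], 45], [[0, 0, 0], [0.02, 0, -0.04], 45], [[0, 0, 0], [0.04, -0.02, -0.04], 45], [[0, 0, 0], [0.04, -0.03, -0.03], 45], [[0, 0, 0], [0.04, -0.03, 0], 45]])

```text
time: 14.4
ee_pos: [0.3932, -0.0182, 0.2002]
tcp_rot: [179.7, 0.0, 90.0]
wrist_force: [0.3, 0.9, -0.9]
opening: 0.0385
grasp_force: 0.0
```

Call:
servo_tool(moves=[[[0, 0, 0], [0.03, -0.02, 0], 45], [[0, 0, 0], [0.03, 0, 0], 45], [[0, 0, 0], [0.03, 0, 0], 45], [[0, 0, 0], [0, 0, 0], 45], [[0, 0, 0], [0, 0, 0], 45]])

```text
time: 14.9
ee_pos: [0.3726, 0.0713, 0.1969]
tcp_rot: [180.0, 0.0, 90.2]
wrist_force: [0.1, -0.2, 0.5]
opening: 0.0386
grasp_force: 0.0
```

```bash
python3 - <<'E'
from h import *
o=get_obs(); print(o["time"],o["ee_pos"],o["wrist_force"])
ims={}
for c in ("top","side"):
    p,d=camera(c); ims[c]=p
    for n,z in (("square_trivet",.046),("round_trivet",.046),("block",.036)):
        print(c,n,outline(c,n,z))
        r=mark_of(n,c); print([(w(c,x["xyz"]).round(3),round(x["score"],2)) for x in r[:2]])
    r=mark_of("block_edge",c); print("edge",[ (w(c,x["xyz"]).round(3),round(x["score"],2)) for x in r[:2]])
a=cv2.resize(ims["top"][110:290,200:380],(540,540),interpolation=2)
cv2.imwrite("pics/t5.png",a[:,:,::-1])
E
```

```text
14.9 [0.37258605 0.07127509 0.19685214] [ 0.052301   -0.18862929  0.49525506]
top square_trivet (0.76, ((619.6582641601562, -254.86146545410156), (114.20630645751953, 111.19937133789062), 89.2207260131836), np.uint64(2180))
[(array([ 0.624, -0.253,  0.038]), 0.73)]
top round_trivet (0.74, ((465.38238525390625, -264.94134521484375), (82.1307373046875, 82.79800415039062), 63.59568786621094), np.uint64(1076))
[(array([ 0.465, -0.266,  0.035]), 0.69)]
top block (0.61, ((543.7506713867188, -188.75250244140625), (200.16754150390625, 298.0599670410156), 89.92256164550781), np.uint64(8144))
[(array([ 0.549, -0.19 ,  0.002]), 0.7), (array([0.435, 0.012, 0.001]), 0.47)]
edge [(array([ 0.547, -0.289,  0.039]), 0.72), (array([ 0.549, -0.194,  0.002]), 0.55)]
side square_trivet (0.7, ((619.7561645507812, -256.1616516113281), (109.62007141113281, 110.62760162353516), 0.34929442405700684), np.uint64(2267))
[(array([ 0.62 , -0.253,  0.036]), 0.58), (array([ 0.546, -0.29 ,  0.033]), 0.57)]
side round_trivet (0.59, ((464.725341796875, -268.5066223144531), (81.76604461669922, 81.82295227050781), 16.522308349609375), np.uint64(1169))
[(array([ 0.467, -0.268,  0.029]), 0.8)]
side block (0.74, ((543.3775634765625, -194.7048797607422), (207.46339416503906, 305.9817199707031), 89.74909210205078), np.uint64(8310))
[(array([ 0.548, -0.188, -0.005]), 0.83)]
edge [(array([ 0.547, -0.288,  0.034]), 0.59)]
```

View pics/t5.png

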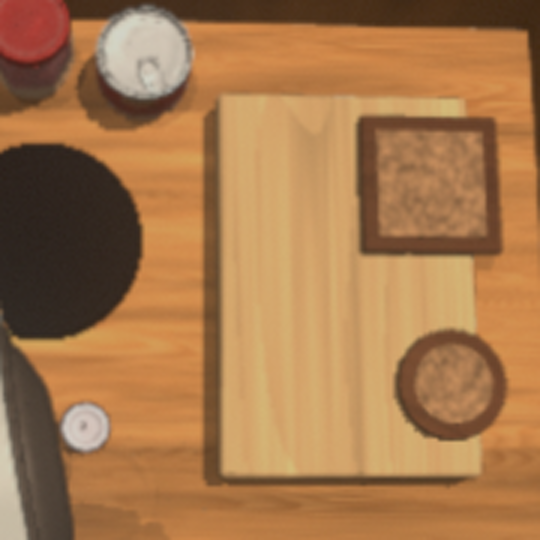

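```bash
python3 -c "
from workcell import *
print(job_done())"
```

```text
the job is handed in; nothing more can be done
None
```

Both trivets were pushed to the block's right-hand edge and overhang it by about 2 cm each, with the square one's side parallel to the edge to within about 1°; I handed the job in at about 15 s.

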